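# Release the latched key

## Task

One of the four push keys on the grey control box is latched down. With closed fingers tap all four keys lightly, one after the other from left to right, to feel which it is, without pushing any of them in; then press the latched one fully home and let go, so that it springs up and all four keys stand level. Leave the things lying round the box alone.

Things in the scene. Friction and masses are not known exactly. Their poses are not given: they have to be found in the camera images.
- key_box: Low grey control box with an aluminium top panel, 94 mm deep (its x) by 214 mm long (its y), panel 45 mm above the desk; screwed down. Origin: centre of its underside; z up; its long y axis points to the robot's left along the row of keys, turned by up to 0.35 rad.
- key1: The leftmost key of the row, seen from the robot: one of four identical square grey keys, 44 mm apart in a row along the box, caps 26x26 mm. Origin: centre of the cap's top face, moving with the key: 60 mm above the desk (15 mm above the panel) when up, 55 mm when latched down, 50 mm when pressed fully home.
- key2: The second key from the left of the row, seen from the robot: one of four identical square grey keys, 44 mm apart in a row along the box, caps 26x26 mm. Origin: centre of the cap's top face, moving with the key: 60 mm above the desk (15 mm above the panel) when up, 55 mm when latched down, 50 mm when pressed fully home.
- key3: The third key from the left of the row, seen from the robot: one of four identical square grey keys, 44 mm apart in a row along the box, caps 26x26 mm. Origin: centre of the cap's top face, moving with the key: 60 mm above the desk (15 mm above the panel) when up, 55 mm when latched down, 50 mm when pressed fully home.
- key4: The rightmost key of the row, seen from the robot: one of four identical square grey keys, 44 mm apart in a row along the box, caps 26x26 mm. Origin: centre of the cap's top face, moving with the key: 60 mm above the desk (15 mm above the panel) when up, 55 mm when latched down, 50 mm when pressed fully home.
- latch_pin (a joint): Depth in m of the pin hidden under the one latched key (which key differs each time): 0.005 latched, 0.010 pressed fully home, 0 released. The latched key does not sink further until pushed with about 3.5 N; pushed to the end of its travel (about 6 N) and let go, it comes up by itself and stays up.
- spring_a_pin (a joint): Depth in m of a spring pin hidden under one of the three keys that are not latched (which one differs each time): 0 key up, 0.010 key fully in. Such a key starts to sink at about 1.5 N, takes about 4 N at 5 mm and 6 N at 10 mm, and springs up when let go; it never latches.
- spring_b_pin (a joint): Depth in m of a spring pin hidden under one of the three keys that are not latched (which one differs each time): 0 key up, 0.010 key fully in. Such a key starts to sink at about 1.5 N, takes about 4 N at 5 mm and 6 N at 10 mm, and springs up when let go; it never latches.
- spring_c_pin (a joint): Depth in m of a spring pin hidden under one of the three keys that are not latched (which one differs each time): 0 key up, 0.010 key fully in. Such a key starts to sink at about 1.5 N, takes about 4 N at 5 mm and 6 N at 10 mm, and springs up when let go; it never latches.
- filter_cap0: Large black filter capacitor, a can 42 mm across and 56 mm tall, standing behind the key box; loose, to be left alone. Origin: centre of its underside.
- filter_cap1: A second large black filter capacitor, 42 mm across and 56 mm tall, standing behind the key box; loose, to be left alone. Origin: centre of its underside.
- clip0: Black insulated alligator clip, 10x53x10 mm, lying in front of the key box; loose, to be left alone. Origin: centre of its underside.
- clip1: Red insulated alligator clip, 10x53x10 mm, lying in front of the key box; loose, to be left alone. Origin: centre of its underside.
- long_nose: Long-nose pliers with blue handles, 40x116x11 mm, lying to the right of the key box; loose, to be left alone. Origin: centre of its underside.
- driver_yellow: Screwdriver with a yellow handle, 28x202x28 mm, lying in front of the key box; loose, to be left alone. Origin: centre of its underside.

How it is judged:
By the outcome, as a careful person would: the job done as asked, in the order asked, and still so for the second after the job is handed in, with the robot touching nothing.
It also fails if it takes over 54 s, if anything falls off the work surface, if the arm or the gripper's body presses on something with over 40 N, if the wrist force passes 120 N, or if a joint passes its speed limit or range.

## Robot

A 6-joint arm with a two-finger parallel gripper is mounted at the origin on a cart in front of the work surface, level with it; the furniture and walls round the work are solid. World frame = base frame: x ahead of the robot, y to its left, z up, the work surface at z = 0. Lengths are in m, angles in rad, forces in N, time in s.
With the tool pointing down it reaches from about 0.25 to 0.725 m from the base axis. Payload 4 kg.
Tool frame: the origin (TCP) lies at the very end of the fingers, on their centre line; the grasp point (between the pads) lies bot.grasp_offset behind it (bot.grasp_offset is the distance from the TCP to the grasp point, in m); z points along the fingers, y is the direction in which the jaws open and shut (so a half turn about z gives the same grasp; the last joint's range is limited). The gripper opens to 85 mm and grips with 20 to 120 N. Pads are 22 mm wide; open, the fingers measure 114 mm over their backs; the gripper's body (76 mm by 85 mm) begins 54 mm behind the grasp point. The pads swing forward as they close: fully open they stand 13 mm farther back than shut.
Start: joints at [-1.28, 0.241, 0.005, 1.335, 0, 1.571], TCP at [0.143, -0.479, 0.193] pointing down, gripper open.
Joint ranges: [-2.72, 2.72], [-1.05, 1.87], [-1.09, 1.28], [-1.99, 2.15], [-1.42, 1.44], [-3.14, 3.14]. Speed limits (rad/s): [2.79, 2.79, 3.14, 3.14, 3.14, 3.14].

## Interface

Orientations are given as a unit quaternion [x, y, z, w].
In Python, from workcell import bot gives the robot as it stands. The module is installed in compiled form; this text tells all that it offers.
- The arm moves only by the shell command python3 -m jog 'ROWS' [OPENING]. ROWS is JSON, a list that holds one entry, the list of rows, each a list of 6 numbers: the shift along the tool's x, y, z in m, then the turn, a rotation vector about the tool's x, y, z in degrees. In form: [[[dx, dy, dz, wx, wy, wz], ...]]. A call has 1 to 12 rows; each row shifts and turns the pose as measured when the row begins, along the tool's axes as they then stand; what a row does not reach is not made up. A row lasts 1/8 s, in which the tool goes at most 62.5 mm and 10.7 degrees, less where a joint would pass 70% of its speed; a pose out of reach is approached as far as the arm can. A call is refused whole if a number of a shift passes 0.0625 or a number of a turn 10.7, either way. A call with a gripper value outside its range is refused whole. OPENING is the finger opening in m, from 0 to 0.0854, set as the call begins (- or left out, the last holds). The fingers move at their own pace and stop on an object; the grip force is fixed at half the most. Time passes only in rows, so rows that do not move let the fingers close. It gives the time, the measured TCP pose, the force and the opening at its end, in the units of the state.
- bot.get_obs(): the state, without advancing time (a new reading comes with each control period).
- bot.camera(name): name is "scene" or "side" or "wrist"; returns a dict with "pixels" (480x640x3 uint8, red, green, blue), "fx", "fy", "cx", "cy" (pixels), "k1" (the pictures are not rectified: a ray, as slopes to the right and down, at radius r is drawn at 1 + k1 r^2 times it, then the intrinsics apply), "rvec" (rotation vector, rad) and "tvec" (3), from world to camera coordinates, as OpenCV has them. Camera axes: x right, y down, z forward; pixel columns grow to the right and rows downward; lengths in m; the calibration is good to about 2 mm. A picture is of the moment at which its call begins. There is no depth.
- bot.job_done(): hands the job in, once; it reports no verdict.
The state is a dict: "clock": time; "joint_pos": joint angles; "joint_vel": joint speeds; "tau": joint torques, N m; "eef_pos": TCP position; "tool_rot": TCP orientation; "ft_force": force on the tool from outside, world axes, zero at the start; "ft_torque": the same for the moment, N m; "grip_width": finger opening in m.
Only numpy, scipy, OpenCV 4.12 (cv2) and the standard library are available. Lean on these libraries where they do the work, as an engineer would, in place of code of your own. Each camera call takes 0.05 s, during which the arm holds its last target. There are 200 camera calls.

## Working session

There is one attempt and no reset: what is moved stays moved. The work goes in short steps, Python scripts to look and compute and a shell command to move; the robot and the scene stay as the last step left them, time stands still between calls to the robot, and variables do not carry over. Pictures are saved under pics/ and viewed, on a budget of 10 in all, crops included, one or two more only if the job needs it, and the job is handed in when it is done.

```bash
mkdir -p pics; python3 - <<'E'
from workcell import bot
import cv2
for n in("scene","side"):
    c=bot.camera(n); cv2.imwrite(f"pics/{n}0.png",c["pixels"][:,:,::-1]); print(n,{k:v for k,v in c.items() if k!="pixels"})
print(bot.get_obs())
E
```

```text
scene {'fx': 623.3389353209142, 'fy': 623.3389353209142, 'cx': 318.8253703593333, 'cy': 236.63461389204866, 'k1': -0.04345418482043295, 'rvec': array([ 1.20323218, -2.38873338,  0.93633719]), 'tvec': array([0.28265916, 0.42902885, 0.68625754])}
side {'fx': 559.7957312944999, 'fy': 559.7957312944999, 'cx': 321.60968965785224, 'cy': 241.602926654366, 'k1': -0.1465423981042846, 'rvec': array([ 0.63591415, -2.46533556,  1.39020003]), 'tvec': array([0.4292591 , 0.24258706, 0.72676884])}
{'clock': 0.1, 'joint_pos': array([-1.28001543e+00,  2.41324568e-01,  3.86035548e-03,  1.33520261e+00,
       -1.51593043e-05,  1.57077208e+00]), 'joint_vel': array([ 0.00022924, -0.00110188,  0.00523367, -0.00060625, -0.00072474,
        0.0010993 ]), 'tau': array([-4.65342146e-04, -3.73138082e+01,  2.53010362e+01,  1.08757272e-02,
       -2.66077759e-04,  1.12062099e-05]), 'eef_pos': array([ 0.14316234, -0.47840042,  0.19200911]), 'tool_rot': array([ 9.89447223e-01,  1.44890708e-01, -1.42986113e-04, -9.24284584e-04]), 'ft_force': array([ 0.0730292 , -0.57967472, -1.11613112]), 'ft_torque': array([ 0.01589153, -0.04868649, -0.00275775]), 'grip_width': 0.08505793659253875}
```

View pics/scene0.png

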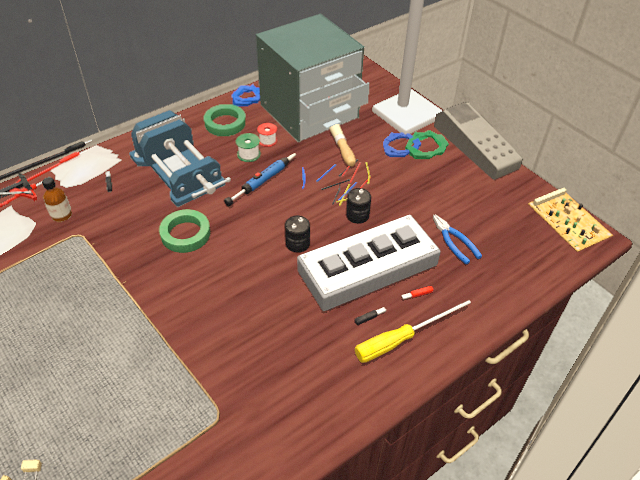

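View pics/side0.png

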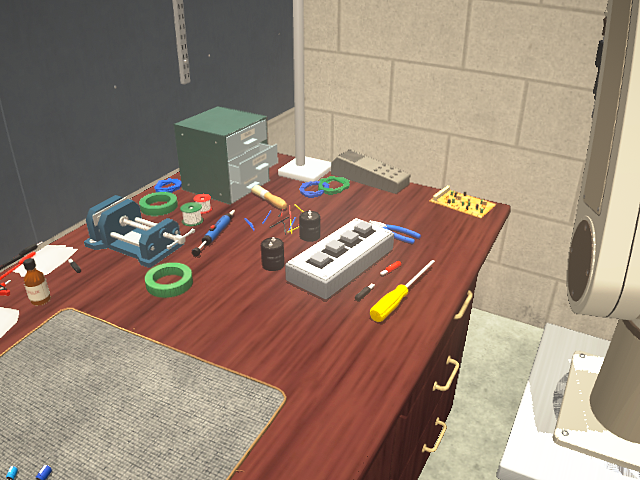

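The scene view shows the box with its panel corners near (298,257), (416,217), (439,247) and (318,295), and keys at about (333,264), (358,253), (383,243) and (406,235). The side view shows the same box at (287-395, 220-295). The caps are behind it, with the clips and the driver in front.

```bash
cat > h.py <<'E'
import numpy as np, cv2
def cal(c): return np.array([[c["fx"],0,c["cx"]],[0,c["fy"],c["cy"]],[0,0,1.]]),np.array([c["k1"],0,0,0,0.])
def unproj(c,uv,z):
    K,d=cal(c);R=cv2.Rodrigues(c["rvec"])[0];o=-R.T@c["tvec"]
    p=cv2.undistortPoints(np.float64(uv).reshape(-1,1,2),K,d).reshape(-1,2)
    r=np.c_[p,np.ones(len(p))]@R
    return o+r*((z-o[2])/r[:,2])[:,None]
def proj(c,P):
    K,d=cal(c);return cv2.projectPoints(np.float64(P),c["rvec"],c["tvec"],K,d)[0].reshape(-1,2)
def panel(c,box):
    x0,y0,x1,y1=box; g=c["pixels"].min(2).copy(); m=np.zeros_like(g); m[y0:y1,x0:x1]=(g[y0:y1,x0:x1]>195)
    m=cv2.morphologyEx(m,cv2.MORPH_OPEN,np.ones((2,2)))
    n,l,s,_=cv2.connectedComponentsWithStats(m); k=1+s[1:,4].argmax()
    h=cv2.convexHull(np.argwhere(l==k)[:,::-1].astype(np.int32))
    return s[k],h
E
python3 - <<'E'
from workcell import bot
from h import *
for n,b in(("scene",(285,205,450,310)),("side",(275,205,405,305))):
    c=bot.camera(n); s,h=panel(c,b); print(n,s)
    P=unproj(c,h.reshape(-1,2)+0.0,.045)[:,:2]
    (ce,sz,a)=cv2.minAreaRect((P*1000).astype(np.float32)); print("rect",ce,sz,a)
    if n=="scene": k=[(333,262),(358,252),(383,242),(406,234)]
    else: k=[(319,259),(334,249),(349,239),(364,229)]
    print(unproj(c,k,.060).round(4))
    im=c["pixels"][b[1]:b[3],b[0]:b[2],::-1]; cv2.imwrite(f"pics/{n}1.png",cv2.resize(im,None,fx=4,fy=4,interpolation=cv2.INTER_CUBIC))
E
```

```text
scene [ 301  216  138   79 4149]
rect (521.9188232421875, -139.7036590576172) (205.7136993408203, 85.52613067626953) 79.97486877441406
[[ 0.5319 -0.072   0.06  ]
 [ 0.525  -0.1158  0.06  ]
 [ 0.5179 -0.1611  0.06  ]
 [ 0.5093 -0.2022  0.06  ]]
side [ 287  219  106   65 2242]
rect (518.3092041015625, -142.67889404296875) (227.95733642578125, 91.92896270751953) 80.12896728515625
[[ 0.5288 -0.0612  0.06  ]
 [ 0.5214 -0.1024  0.06  ]
 [ 0.5136 -0.146   0.06  ]
 [ 0.5052 -0.1924  0.06  ]]
```

View pics/scene1.png

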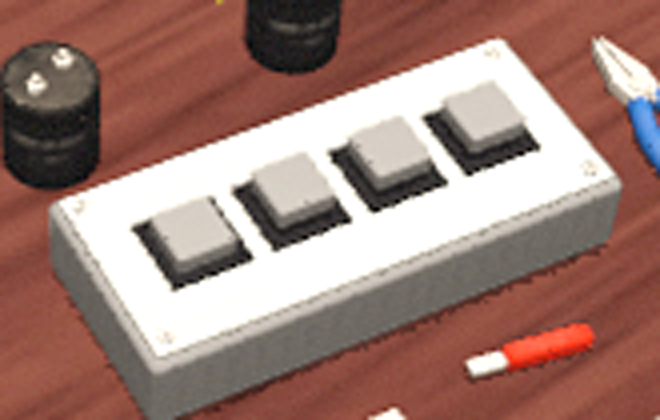

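Scene rectangle and key picks agree: centre is about (0.521, -0.139), yaw about -10°, and the key pitch comes out at about 44 mm. The crop shows the keys at (195,232), (295,187), (392,150) and (484,112). Next I close the fingers, align the yaw, move above the box and check with the wrist camera.

```bash
python3 -m jog '[[[0,0,0,0,0,8.9],[0,0,0,0,0,8.9],[0,0,0,0,0,8.9],[0.0348,-0.0444,0,0,0,0],[0.0348,-0.0444,0,0,0,0],[0.0348,-0.0444,0,0,0,0],[0.0348,-0.0444,0,0,0,0],[0.0348,-0.0444,0,0,0,0],[0.0348,-0.0444,0,0,0,0],[0.0348,-0.0444,0,0,0,0],[0.0348,-0.0444,0,0,0,0],[0.0348,-0.0444,0,0,0,0]]]' 0
python3 -m jog '[[[0,0,0,0,0,0],[0,0,0,0,0,0]]]'
python3 - <<'E'
from workcell import bot
from h import *
c=bot.camera("wrist"); o=bot.get_obs(); print(o["eef_pos"],o["tool_rot"],o["ft_force"])
im=c["pixels"][:,:,::-1].copy(); cv2.imwrite("pics/w0raw.png",im)
ce=np.array([.521,-.139]);u=np.array([.174,.985])
for t in(66,22,-22,-66):
    p=ce+u*t/1000; q=proj(c,[[*p,.06]])[0]; print(p.round(4),q.round(1)); cv2.drawMarker(im,tuple(int(v) for v in q),(0,0,255),0,10)
cv2.imwrite("pics/w0.png",im)
E
```

```text
clock: 1.7
eef_pos: [0.5364, -0.1398, 0.1905]
tool_rot: [0.995, -0.101, -0.0, -0.001]
ft_force: [-0.1, -0.8, -0.8]
grip_width: 0.0001
clock: 1.95
eef_pos: [0.5381, -0.1367, 0.189]
tool_rot: [0.995, -0.098, -0.001, -0.001]
ft_force: [-0.4, -0.3, 0.1]
grip_width: -0.0
[ 0.53801206 -0.13689085  0.18898249] [ 0.99519899 -0.09785629 -0.00126169 -0.00123805] [-0.12014535 -0.07411041 -0.52027188]
[ 0.5325 -0.074 ] [255.8 237.8]
[ 0.5248 -0.1173] [301.6 237. ]
[ 0.5172 -0.1607] [347.4 236.1]
[ 0.5095 -0.204 ] [393.4 235.3]
```

View pics/w0.png

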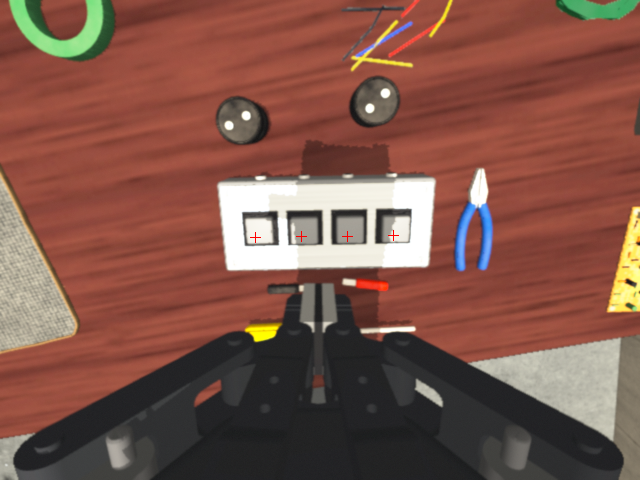

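Wrist view: keys at about (261,228), (305,228), (349,228) and (395,228), some 10 px above my predicted marks, and the fingertips at (318,285). I'll check the disagreement by projecting the TCP and by fitting the panel.

```bash
python3 - <<'E'
from workcell import bot
from h import *
c=bot.camera("wrist"); o=bot.get_obs(); print(o["eef_pos"],o["tool_rot"])
print("tcp px",proj(c,[o["eef_pos"]]), "cam", -cv2.Rodrigues(c["rvec"])[0].T@c["tvec"])
print("keys wrist",unproj(c,[(261,228),(305,228),(349,228),(395,228)],.06).round(4)[:,:2].tolist())
print("panel corners",unproj(c,[(219,182),(434,178),(430,267),(226,270)],.045).round(4)[:,:2].tolist())
ce=np.array([.521,-.139]);u=np.array([.174,.985])
v=np.array([u[1],-u[0]])
for n,b in(("scene",(285,205,450,310)),("side",(275,205,405,305))):
    c=bot.camera(n); im=c["pixels"][:,:,::-1].copy()
    S=4; im=cv2.resize(im[b[1]:b[3],b[0]:b[2]],None,fx=S,fy=S,interpolation=cv2.INTER_CUBIC)
    for d,col in((0,(0,0,255)),(.008,(0,200,0))):
        cc=ce+v*d
        P=[[*(cc+u*a*.107+v*e*.047),.045] for a,e in((1,1),(1,-1),(-1,-1),(-1,1))]
        q=((proj(c,P)-[b[0],b[1]])*S+S/2).astype(np.int32); cv2.polylines(im,[q],True,col,1)
    cv2.imwrite(f"pics/{n}2.png",im)
    cv2.imwrite("pics/cmp.png",im) if n=="scene" else cv2.imwrite("pics/cmp.png",np.vstack([cv2.copyMakeBorder(a,0,0,0,660-a.shape[1],0) for a in (cv2.imread("pics/scene2.png"),im)])[:,:])
E
python3 -c "
import cv2;a=cv2.imread('pics/cmp.png');print(a.shape);s=min(1,600/a.shape[0]);cv2.imwrite('pics/cmp2.png',cv2.resize(a,None,fx=s,fy=s,interpolation=cv2.INTER_AREA))"
```

```text
[ 0.53776483 -0.13741517  0.18926658] [ 0.99515012 -0.09835535 -0.00108826 -0.00113097]
tcp px [[319.72949421 271.87572736]] cam [ 0.60997791 -0.15117291  0.36995323]
keys wrist [[0.541, -0.0813], [0.5329, -0.1225], [0.5248, -0.1636], [0.5163, -0.2065]]
panel corners [[0.5899, -0.0494], [0.5536, -0.2522], [0.4634, -0.2393], [0.501, -0.0314]]
(820, 660, 3)
```

View pics/cmp2.png

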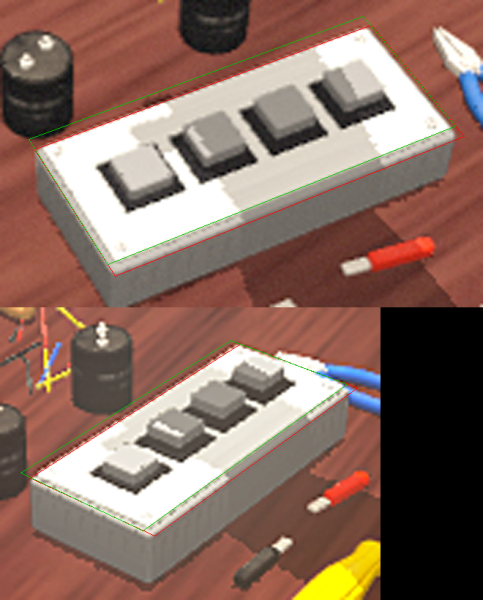

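The red outline at (0.521, -0.139) fits the panel well in both fixed views, so the wrist calibration or the TCP looks off. I'll check the fingertip in the fixed views.

```bash
python3 - <<'E'
from workcell import bot
from h import *
o=bot.get_obs(); out=[]
R=np.array(cv2.Rodrigues(np.zeros(3))[0])
for n in("scene","side"):
    c=bot.camera(n); q=proj(c,[o["eef_pos"]])[0]; print(n,q)
    im=c["pixels"][:,:,::-1].copy(); x,y=np.clip(q.astype(int),[70,85],[570,395])
    im=cv2.resize(im[y-85:y+85,x-70:x+70],None,fx=2.8,fy=2.8,interpolation=cv2.INTER_CUBIC)
    cv2.drawMarker(im,tuple(int(v) for v in (q-[x-70,y-85])*2.8+1.4),(0,0,255),0,14); out.append(im)
cv2.imwrite("pics/tip.png",np.hstack(out))
E
```

```text
scene [370.23278774 180.15531298]
side [336.40848242 172.39494399]
```

View pics/tip.png

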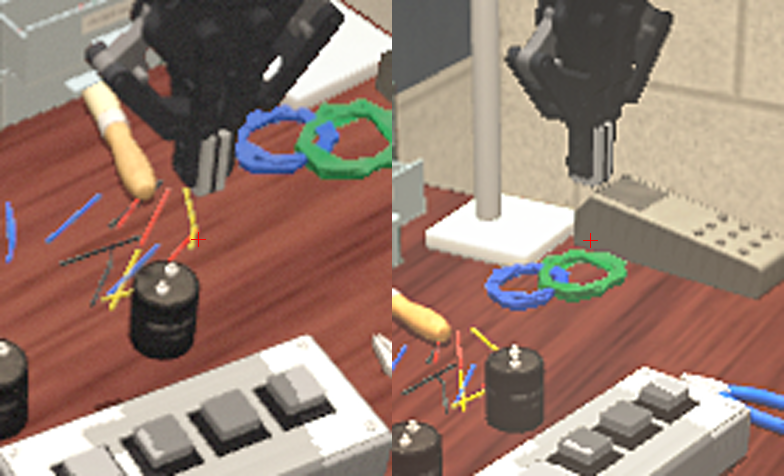

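Both views show the fingertip well above the marker: scene at about (205,187), side at about (592,182). I'll triangulate it.

```bash
python3 - <<'E'
from workcell import bot
from h import *
from scipy.optimize import least_squares as ls
o=bot.get_obs(); C=[bot.camera(n) for n in("scene","side","wrist")]
px=np.array([[372.7,161.3],[337.,151.7],[318,287]])
for k in(2,3):
    r=ls(lambda P:np.ravel([proj(c,[P])[0]-q for c,q in zip(C[:k],px)]),o["eef_pos"]);print(k,r.x.round(4),r.fun.round(1))
print(o["eef_pos"])
for c in C: print(-cv2.Rodrigues(c["rvec"])[0].T@c["tvec"])
# key triangulation, wrist + scene
print("wrist f",C[2]["fx"],C[2]["cx"],C[2]["cy"],C[2]["k1"], "cam z axis",cv2.Rodrigues(C[2]["rvec"])[0][2])
E
```

```text
2 [ 0.5356 -0.1361  0.2279] [-0.3 -0.4  0.4  0.3]
3 [ 0.5426 -0.1388  0.2224] [-2.4 -0.7 -2.6  2.1  1.3  1.1]
[ 0.53794384 -0.13789753  0.18978557]
[0.06353181 0.32439791 0.79097476]
[0.13981829 0.64239183 0.58231297]
[ 0.60985074 -0.15196128  0.37088548]
wrist f 336.19117726177086 318.02421410585185 239.61141025159606 -0.0039699372432072414 cam z axis [-0.27910337  0.05801614 -0.95850688]
```

The fingertip triangulates to z≈0.226 while the reported TCP z is 0.190. The xy agrees within 2 mm. So the real tips sit about 36 mm higher than reported, and I'll trust contact rather than the reading. I go over key 1 at a reported z of 0.10 and recheck.

```bash
python3 -m jog '[[[-0.0046,-0.0154,0.0225,0,0,0],[-0.0046,-0.0154,0.0225,0,0,0],[-0.0046,-0.0154,0.0225,0,0,0],[-0.0046,-0.0154,0.0225,0,0,0],[0,0,0,0,0,0]]]'
cat > look.py <<'E'
import sys
from workcell import bot
from h import *
o=bot.get_obs(); print("eef",o["eef_pos"].round(4),"q",o["tool_rot"].round(4)); out=[];A=np.array(o["eef_pos"])
for n in("scene","side"):
    c=bot.camera(n); q=proj(c,[A+[0,0,.037]])[0].round(); print(n,"crop origin",q-[70,85],"scale 2.8")
    im=c["pixels"][:,:,::-1].copy(); x,y=q.astype(int)
    im=cv2.resize(im[y-85:y+85,x-70:x+70],None,fx=2.8,fy=2.8,interpolation=cv2.INTER_CUBIC)
    out.append(im)
cv2.imwrite(sys.argv[1],np.hstack(out))
F=[]
for i in range(6): bot.camera("side"); F.append(bot.get_obs()["ft_force"])
print("F mean",np.mean(F,0).round(2),"sd",np.std(F,0).round(2))
E
python3 look.py pics/tip2.png
```

```text
clock: 3.02
eef_pos: [0.5295, -0.0891, 0.0991]
tool_rot: [0.996, -0.087, 0.002, -0.007]
ft_force: [0.3, -0.2, 0.3]
grip_width: -0.0001
eef [ 0.5295 -0.0891  0.0991] q [ 0.9961 -0.0875  0.0018 -0.0073]
scene crop origin [275. 139.] scale 2.8
side crop origin [257. 128.] scale 2.8
F mean [ 0.1  -0.03 -0.11] sd [0.36 0.69 0.14]
```

View pics/tip2.png

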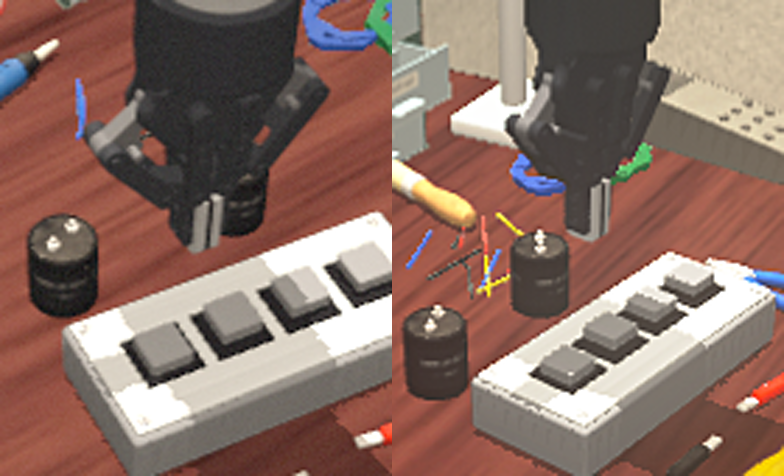

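```bash
python3 - <<'E'
from workcell import bot
from h import *
from scipy.optimize import least_squares as ls
from scipy.spatial.transform import Rotation as Ro
o=bot.get_obs(); C=[bot.camera(n) for n in("scene","side")]
def tri(px):
    r=ls(lambda P:np.ravel([proj(c,[P])[0]-q for c,q in zip(C,px)]),o["eef_pos"]);return r.x.round(4),r.fun.round(1)
print("tip",tri([[346.4,226.5],[327.7,213.7]]))
f=lambda a,b:[[275+a[0]/2.8,139+a[1]/2.8],[257+(b[0]-392)/2.8,128+b[1]/2.8]]
for a,b in(((164,347),(568,364)),((233,314),(610,332)),((298,288),(653,305)),((361,265),(690,277))): print("key",tri(f(a,b)))
M=Ro.from_quat(o["tool_rot"]).as_matrix();print(M.round(3),o["eef_pos"])
E
```

```text
tip (array([ 0.5261, -0.0879,  0.1354]), array([-0.4, -0.5,  0.6,  0.4]))
key (array([ 0.5354, -0.0762,  0.0515]), array([-0., -0.,  0.,  0.]))
key (array([ 0.5304, -0.1217,  0.0524]), array([ 0.2,  0.3, -0.3, -0.2]))
key (array([ 0.5207, -0.1619,  0.0554]), array([ 0.6,  0.8, -0.9, -0.7]))
key (array([ 0.5109, -0.1999,  0.0599]), array([ 0.3,  0.4, -0.5, -0.3]))
[[ 0.985 -0.175  0.011]
 [-0.175 -0.984  0.013]
 [ 0.008 -0.015 -1.   ]] [ 0.53211042 -0.08986057  0.10150104]
```

Tip height is again reported z + 35 mm, so this is consistent. I shift over key 1 and descend with force checks.

```bash
python3 -m jog '[[[0.0017,-0.0076,0.0125,0,0,0],[0.0017,-0.0076,0.0125,0,0,0],[0,0,0.0125,0,0,0],[0,0,0,0,0,0]]]'
python3 look.py pics/tip3.png
```

```text
clock: 4.03
eef_pos: [0.5364, -0.0811, 0.0603]
tool_rot: [0.997, -0.081, 0.004, -0.01]
ft_force: [-0.5, -0.2, -0.4]
grip_width: -0.0003
eef [ 0.5364 -0.0811  0.0603] q [ 0.9966 -0.0814  0.0036 -0.0105]
scene crop origin [267. 156.] scale 2.8
side crop origin [251. 149.] scale 2.8
F mean [-0.16 -0.31 -0.19] sd [0.34 0.63 0.24]
```

View pics/tip3.png

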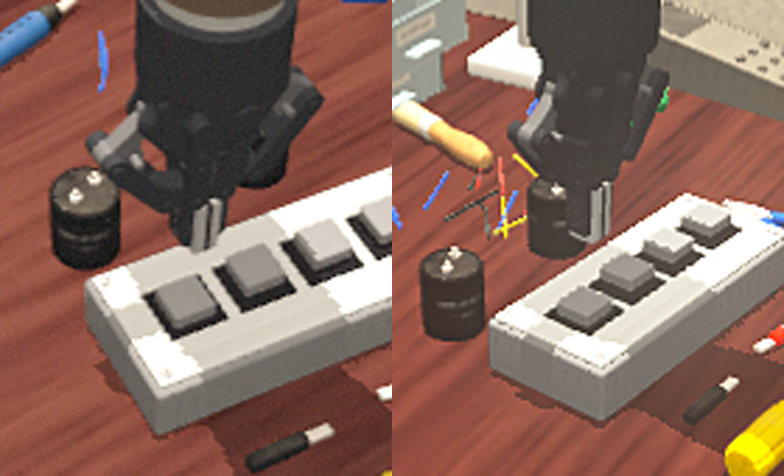

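Tip at scene (200,247) and side (592,238), clear of the key with no force. I level the 1.3° tilt, shift 7 mm in y and go down a further 22 mm.

```bash
python3 - <<'E'
from workcell import bot
from h import *
from scipy.optimize import least_squares as ls
C=[bot.camera(n) for n in("scene","side")]
r=ls(lambda P:np.ravel([proj(c,[P])[0]-q for c,q in zip(C,[[338.4,244.2],[322.4,234]])]),[.53,-.1,.1]);print(r.x.round(4),bot.get_obs()["eef_pos"].round(4))
E
python3 -m jog '[[[0,-0.006,0,-1.2,-0.4,0],[0,0,0.011,0,0,0],[0,0,0.011,0,0,0],[0,0,0,0,0,0]]]'
cat > f.py <<'E'
from workcell import bot
import numpy as np
F=[];P=[]
for i in range(6): bot.camera("side"); o=bot.get_obs(); F.append(o["ft_force"]);P.append(o["eef_pos"])
print("P",np.mean(P,0).round(4),"sd",np.std(P,0).round(4),"q",o["tool_rot"].round(3),"F",np.mean(F,0).round(2))
E
python3 f.py
```

```text
[ 0.5305 -0.0785  0.0993] [ 0.5382 -0.0816  0.0627]
clock: 5.03
eef_pos: [0.538, -0.0814, 0.0389]
tool_rot: [0.997, -0.076, 0.001, -0.002]
ft_force: [0.0, -0.5, -0.0]
grip_width: -0.0001
P [ 0.5392 -0.0817  0.0404] sd [0.0005 0.0001 0.0005] q [ 0.997 -0.076  0.003 -0.002] F [-0.23 -0.1  -0.06]
```

```bash
python3 -m jog '[[[-0.002,-0.007,0,0,0,0],[0,0,0.005,0,0,0],[0,0,0.004,0,0,0],[0,0,0,0,0,0]]]'; python3 f.py
```

```text
clock: 5.82
eef_pos: [0.5384, -0.0775, 0.0318]
tool_rot: [0.997, -0.074, 0.004, -0.003]
ft_force: [-0.5, -0.3, -0.1]
grip_width: 0.0
P [ 0.5389 -0.0776  0.0323] sd [0.0002 0.     0.0002] q [ 0.997 -0.074  0.004 -0.003] F [0.04 0.02 0.16]
```

```bash
python3 -m jog '[[[-0.001,-0.002,0.003,0,0,0],[0,0,0,0,0,0]]]'; python3 f.py
```

```text
clock: 6.38
eef_pos: [0.5382, -0.0763, 0.0294]
tool_rot: [0.997, -0.073, 0.004, -0.004]
ft_force: [-0.2, -0.3, 0.1]
grip_width: 0.0001
P [ 0.5386 -0.0765  0.0297] sd [0.0001 0.     0.0001] q [ 0.997 -0.073  0.005 -0.004] F [-0.34  0.13  0.16]
```

```bash
python3 -m jog '[[[0,0,0.002,0,0,0],[0,0,0,0,0,0]]]'; python3 f.py
```

```text
clock: 6.92
eef_pos: [0.5387, -0.0765, 0.0277]
tool_rot: [0.997, -0.073, 0.005, -0.004]
ft_force: [-0.6, 0.1, -0.3]
grip_width: 0.0003
P [ 0.5389 -0.0765  0.0278] sd [0.     0.     0.0001] q [ 0.997 -0.073  0.005 -0.004] F [-0.47  0.06  0.19]
```

```bash
python3 -m jog '[[[0,0,0.0015,0,0,0],[0,0,0,0,0,0]]]'|sed -n '2p;4p'; python3 f.py
```

```text
eef_pos: [0.539, -0.0765, 0.0263]
ft_force: [0.3, 0.0, 0.5]
P [ 0.5391 -0.0765  0.0265] sd [0. 0. 0.] q [ 0.997 -0.073  0.005 -0.004] F [ 0.09 -0.1   0.08]
```

```bash
python3 -m jog '[[[0,0,0.0015,0,0,0],[0,0,0,0,0,0]]]'|sed -n '2p;4p'; python3 f.py
```

```text
eef_pos: [0.5392, -0.0765, 0.0249]
ft_force: [-0.2, 0.5, -0.1]
P [ 0.5393 -0.0765  0.0251] sd [0. 0. 0.] q [ 0.997 -0.073  0.005 -0.004] F [-0.05 -0.19 -0.15]
```

```bash
python3 -m jog '[[[-0.0005,0,0.0013,0,0,0],[0,0,0,0,0,0]]]'|sed -n '2p;4p'; python3 f.py
```

```text
eef_pos: [0.5388, -0.0765, 0.0237]
ft_force: [0.6, -0.6, -0.0]
P [ 0.539  -0.0765  0.0239] sd [0. 0. 0.] q [ 0.997 -0.073  0.006 -0.004] F [-0.21  0.03 -0.17]
```

```bash
python3 -m jog '[[[-0.0005,0,0.0013,0,0,0],[0,0,0,0,0,0]]]'|sed -n '2p;4p'; python3 f.py
```

```text
eef_pos: [0.5385, -0.0764, 0.0225]
ft_force: [-0.3, -0.9, 0.3]
P [ 0.5387 -0.0764  0.0227] sd [0.0001 0.     0.    ] q [ 0.997 -0.073  0.006 -0.004] F [-0.06 -0.14  0.12]
```

```bash
python3 -m jog '[[[-0.0005,0,0.0013,0,0,0],[0,0,0,0,0,0]]]'|sed -n '2p;4p'; python3 f.py
```

```text
eef_pos: [0.5382, -0.0764, 0.0213]
ft_force: [0.2, 0.4, 0.4]
P [ 0.5384 -0.0764  0.0215] sd [0.0001 0.     0.    ] q [ 0.997 -0.073  0.006 -0.004] F [ 0.24  0.4  -0.03]
```

```bash
sed -i 's/range(6)/range(4)/' f.py; python3 -m jog '[[[-0.0005,0,0.0013,0,0,0],[0,0,0,0,0,0]]]'|sed -n '2p;4p'; python3 f.py
```

```text
eef_pos: [0.5379, -0.0763, 0.0201]
ft_force: [0.2, 0.5, -0.8]
P [ 0.5381 -0.0763  0.0202] sd [0. 0. 0.] q [ 0.997 -0.073  0.006 -0.004] F [-0.08 -0.06  0.2 ]
```

```bash
python3 -m jog '[[[-0.0005,0,0.0013,0,0,0],[0,0,0,0,0,0]]]'|sed -n '2p;4p'; python3 f.py
```

```text
eef_pos: [0.5376, -0.0763, 0.0189]
ft_force: [0.2, -0.0, 0.2]
P [ 0.5378 -0.0763  0.019 ] sd [0.0001 0.     0.    ] q [ 0.997 -0.073  0.006 -0.004] F [-0.25  0.23  0.18]
```

```bash
python3 look.py pics/tip4.png
```

```text
eef [ 0.5379 -0.0763  0.0191] q [ 0.9973 -0.0729  0.0065 -0.0036]
scene crop origin [263. 175.] scale 2.8
side crop origin [249. 170.] scale 2.8
F mean [ 0.16  0.11 -0.33] sd [0.43 0.54 0.31]
```

View pics/tip4.png

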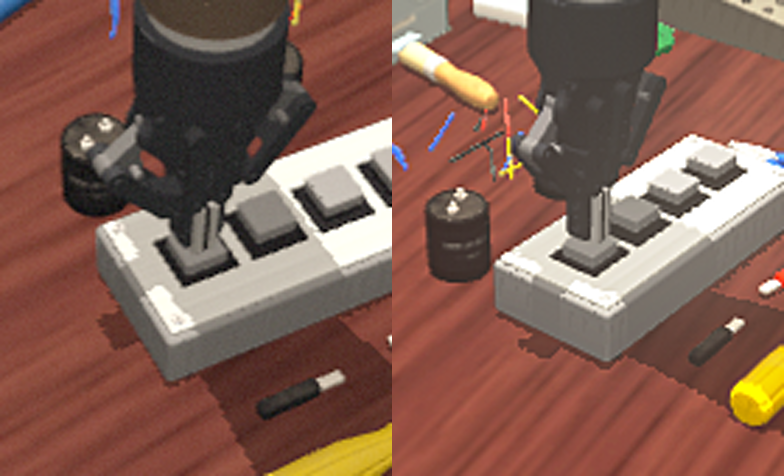

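Tip is right above key 1: scene (203,247) and side (597,242), slightly toward the cap's rear edge, not yet loaded. Shift 3 mm back and continue down in fine steps.

```bash
python3 -m jog '[[[-0.004,0,0,0,0,0],[0,0,0.001,0,0,0],[0,0,0,0,0,0]]]'|sed -n '2p;4p'; python3 f.py
```

```text
eef_pos: [0.5335, -0.0756, 0.0179]
ft_force: [-0.3, 1.0, -0.5]
P [ 0.5336 -0.0757  0.018 ] sd [0.0001 0.     0.    ] q [ 0.997 -0.073  0.006 -0.004] F [ 0.13 -0.49  0.11]
```

```bash
python3 -m jog '[[[0,0,0.0011,0,0,0],[0,0,0,0,0,0]]]'|sed -n '2p;4p'; python3 f.py
```

```text
eef_pos: [0.5338, -0.0757, 0.017]
ft_force: [0.3, -0.0, 1.4]
P [ 0.5339 -0.0757  0.017 ] sd [0. 0. 0.] q [ 0.997 -0.073  0.007 -0.004] F [-0.05 -0.17  1.03]
```

Contact on key 1 at a reported z of about 0.017 (Fz 1.0 N, not sinking). On to key 2.

```bash
python3 -m jog '[[[0,0,-0.015,0,0,0],[0,0,0,0,0,0],[-0.0004,0.015,0,0,0,0],[-0.0004,0.015,0,0,0,0],[-0.0004,0.014,0,0,0,0],[0,0,0,0,0,0],[0,0,0,0,0,0]]]'|sed -n '1,4p'; python3 f.py
```

```text
clock: 13.18
eef_pos: [0.5252, -0.1235, 0.0326]
tool_rot: [0.997, -0.074, 0.007, -0.003]
ft_force: [0.1, -0.3, 0.8]
P [ 0.5253 -0.123   0.0326] sd [0.0001 0.0002 0.    ] q [ 0.997 -0.073  0.007 -0.003] F [-0.01 -0.18 -0.02]
```

```bash
python3 -m jog '[[[0,-0.004,0.004,0,0,0],[0,0,0.004,0,0,0],[0,0,0,0,0,0]]]'|sed -n '1,4p'; python3 f.py
```

```text
clock: 13.75
eef_pos: [0.5262, -0.1175, 0.024]
tool_rot: [0.997, -0.072, 0.007, -0.004]
ft_force: [-0.0, -0.5, 0.1]
P [ 0.5265 -0.1177  0.0244] sd [0.0001 0.0001 0.0002] q [ 0.997 -0.073  0.007 -0.003] F [ 0.03  0.07 -0.24]
```

```bash
python3 -m jog '[[[0,0,0.0012,0,0,0],[0,0,0,0,0,0]]]'|sed -n '2p;4p'; python3 f.py
```

```text
eef_pos: [0.5268, -0.118, 0.0235]
ft_force: [0.5, -0.5, 0.3]
P [ 0.5269 -0.118   0.0236] sd [0. 0. 0.] q [ 0.997 -0.073  0.007 -0.003] F [ 0.27 -0.23  0.05]
```

```bash
python3 -m jog '[[[0,0,0.001,0,0,0],[0,0,0,0,0,0]]]'|sed -n '2p;4p'; python3 f.py
```

```text
eef_pos: [0.527, -0.1181, 0.0226]
ft_force: [-0.8, 0.8, 0.7]
P [ 0.527  -0.1181  0.0227] sd [0. 0. 0.] q [ 0.997 -0.073  0.008 -0.003] F [0.03 0.57 0.02]
```

```bash
python3 -m jog '[[[0,0,0.0008,0,0,0],[0,0,0,0,0,0]]]'|sed -n '2p;4p'; python3 f.py
```

```text
eef_pos: [0.5271, -0.118, 0.0218]
ft_force: [-1.0, -0.8, -0.1]
P [ 0.5271 -0.1181  0.0219] sd [0. 0. 0.] q [ 0.997 -0.073  0.008 -0.003] F [ 0.33 -0.12 -0.08]
```

```bash
python3 -m jog '[[[0,0,0.0007,0,0,0],[0,0,0,0,0,0]]]'|sed -n '2p;4p'; python3 f.py
```

```text
eef_pos: [0.5273, -0.1181, 0.0214]
ft_force: [-0.5, 0.2, -0.6]
P [ 0.5273 -0.1181  0.0214] sd [0. 0. 0.] q [ 0.997 -0.073  0.008 -0.003] F [-0.14  0.18  1.02]
```

Key 2 touches at a reported z of 0.0215, 4.4 mm higher than key 1. Now key 3.

```bash
python3 -m jog '[[[0,0,-0.011,0,0,0],[0,0,0,0,0,0],[-0.0005,0.014,0,0,0,0],[-0.0005,0.014,0,0,0,0],[-0.0005,0.012,0,0,0,0],[0,0,0,0,0,0],[0,0,0,0,0,0],[0,0,0.004,0,0,0],[0,0,0.003,0,0,0],[0,0,0,0,0,0]]]'|sed -n '1,4p'; python3 f.py
```

```text
clock: 17.0
eef_pos: [0.5189, -0.1605, 0.0248]
tool_rot: [0.997, -0.073, 0.007, -0.003]
ft_force: [-0.7, 0.2, 1.0]
P [ 0.5192 -0.1607  0.0251] sd [0.0001 0.0001 0.0001] q [ 0.997 -0.073  0.008 -0.003] F [ 0.28 -0.12  0.17]
```

```bash
python3 -m jog '[[[0,0,0.0015,0,0,0],[0,0,0.001,0,0,0],[0,0,0,0,0,0]]]'|sed -n '2p;4p'; python3 f.py
```

```text
eef_pos: [0.5196, -0.1608, 0.0228]
ft_force: [0.2, 0.6, -0.5]
P [ 0.5196 -0.1608  0.0229] sd [0. 0. 0.] q [ 0.997 -0.073  0.008 -0.003] F [-0.28  0.    0.08]
```

```bash
python3 -m jog '[[[0,0,0.0007,0,0,0],[0,0,0,0,0,0]]]'|sed -n '2p;4p'; python3 f.py
```

```text
eef_pos: [0.5197, -0.1609, 0.0223]
ft_force: [0.1, 0.7, 0.2]
P [ 0.5197 -0.1609  0.0223] sd [0. 0. 0.] q [ 0.997 -0.073  0.008 -0.003] F [ 0.01 -0.    0.03]
```

```bash
python3 -m jog '[[[0,0,0.0007,0,0,0],[0,0,0,0,0,0]]]'|sed -n '2p;4p'; python3 f.py
```

```text
eef_pos: [0.5198, -0.1609, 0.0216]
ft_force: [0.2, -0.0, -0.2]
P [ 0.5198 -0.1609  0.0217] sd [0. 0. 0.] q [ 0.997 -0.073  0.008 -0.003] F [ 0.03 -0.09  0.16]
```

```bash
python3 -m jog '[[[0,0,0.0006,0,0,0],[0,0,0,0,0,0]]]'|sed -n '2p;4p'; python3 f.py
```

```text
eef_pos: [0.5199, -0.1609, 0.0213]
ft_force: [-0.2, -0.1, 1.0]
P [ 0.5199 -0.1609  0.0213] sd [0. 0. 0.] q [ 0.997 -0.073  0.009 -0.003] F [-0.64  0.05  1.12]
```

Key 3 touches at 0.0213, so it is up. Now key 4.

```bash
python3 -m jog '[[[0,0,-0.011,0,0,0],[0,0,0,0,0,0],[-0.0005,0.014,0,0,0,0],[-0.0005,0.014,0,0,0,0],[-0.0005,0.012,0,0,0,0],[0,0,0,0,0,0],[0,0,0,0,0,0],[0,0,0.004,0,0,0],[0,0,0.004,0,0,0],[0,0,0,0,0,0]]]'|sed -n '1,4p'; python3 f.py
```

```text
clock: 20.38
eef_pos: [0.5115, -0.2033, 0.0234]
tool_rot: [0.997, -0.074, 0.008, -0.003]
ft_force: [0.3, 0.6, 0.2]
P [ 0.5118 -0.2035  0.0239] sd [0.0001 0.0001 0.0002] q [ 0.997 -0.074  0.009 -0.003] F [-0.29 -0.08  0.2 ]
```

```bash
python3 -m jog '[[[0,0,0.001,0,0,0],[0,0,0.0007,0,0,0],[0,0,0,0,0,0]]]'|sed -n '2p;4p'; python3 f.py
```

```text
eef_pos: [0.5123, -0.2037, 0.0226]
ft_force: [0.2, 0.0, -0.3]
P [ 0.5123 -0.2037  0.0226] sd [0. 0. 0.] q [ 0.997 -0.074  0.009 -0.003] F [ 0.46 -0.4   0.33]
```

```bash
python3 -m jog '[[[0,0,0.0007,0,0,0],[0,0,0,0,0,0]]]'|sed -n '2p;4p'; python3 f.py
```

```text
eef_pos: [0.5123, -0.2037, 0.0219]
ft_force: [0.4, -0.2, 0.2]
P [ 0.5124 -0.2037  0.0219] sd [0. 0. 0.] q [ 0.997 -0.074  0.009 -0.003] F [-0.17 -0.38 -0.17]
```

```bash
python3 -m jog '[[[0,0,0.0006,0,0,0],[0,0,0,0,0,0]]]'|sed -n '2p;4p'; python3 f.py
```

```text
eef_pos: [0.5125, -0.2038, 0.0215]
ft_force: [-0.2, 0.5, 0.5]
P [ 0.5125 -0.2038  0.0215] sd [0. 0. 0.] q [ 0.997 -0.074  0.009 -0.003] F [-0.03  0.28  0.68]
```

```bash
python3 -m jog '[[[0,0,0.0004,0,0,0],[0,0,0,0,0,0]]]'|sed -n '2p;4p'; python3 f.py
```

```text
eef_pos: [0.5125, -0.2038, 0.0212]
ft_force: [-0.5, 0.3, 1.4]
P [ 0.5125 -0.2038  0.0212] sd [0. 0. 0.] q [ 0.997 -0.074  0.009 -0.003] F [-0.24  0.28  1.1 ]
```

Key 4 touches at 0.0212, so only key 1 is low, and it's the latched one. Back over key 1.

```bash
python3 -m jog '[[[0,0,-0.01,0,0,0],[0,0,-0.01,0,0,0],[0,0,0,0,0,0],[0.0008,-0.025,0,0,0,0],[0.0008,-0.025,0,0,0,0],[0.0008,-0.025,0,0,0,0],[0.0008,-0.025,0,0,0,0],[0.0008,-0.024,0,0,0,0],[0,0,0,0,0,0],[0,0,0,0,0,0]]]'|sed -n '1,4p'; python3 f.py
```

```text
clock: 23.75
eef_pos: [0.5358, -0.0796, 0.0444]
tool_rot: [0.997, -0.075, 0.011, -0.002]
ft_force: [0.5, -0.2, 0.2]
P [ 0.5358 -0.08    0.0444] sd [0.     0.0001 0.    ] q [ 0.997 -0.075  0.011 -0.002] F [ 0.   -0.15  0.13]
```

```bash
python3 -m jog '[[[-0.001,-0.004,0.006,0,-1.0,0],[0,0,0.008,0,0,0],[0,0,0.006,0,0,0],[0,0,0,0,0,0],[0,0,0,0,0,0]]]'|sed -n '1,4p'; python3 f.py
```

```text
clock: 24.58
eef_pos: [0.5346, -0.0784, 0.0221]
tool_rot: [0.997, -0.075, 0.001, -0.004]
ft_force: [0.2, -0.0, -0.4]
P [ 0.5347 -0.0784  0.0223] sd [0.0001 0.     0.0001] q [ 0.997 -0.075  0.001 -0.004] F [-0.45 -0.15  0.33]
```

```bash
python3 -m jog '[[[-0.001,-0.003,0.001,0,0,0],[0,0,0.002,0,0,0],[0,0,0.002,0,0,0],[0,0,0.001,0,0,0],[0,0,0,0,0,0]]]'|sed -n '1,4p'; python3 f.py
```

```text
clock: 25.4
eef_pos: [0.5345, -0.0765, 0.0168]
tool_rot: [0.997, -0.073, 0.001, -0.004]
ft_force: [0.0, -0.5, 1.0]
P [ 0.5344 -0.0765  0.0168] sd [0. 0. 0.] q [ 0.997 -0.073  0.001 -0.004] F [-0.68  0.13  1.23]
```

```bash
python3 -m jog '[[[0,0,0.0015,0,0,0],[0,0,0.0015,0,0,0],[0,0,0,0,0,0]]]'|sed -n '1,4p'; python3 f.py
```

```text
clock: 25.98
eef_pos: [0.5345, -0.0765, 0.0145]
tool_rot: [0.997, -0.073, 0.002, -0.004]
ft_force: [-1.9, 0.7, 4.1]
P [ 0.5345 -0.0765  0.0145] sd [0. 0. 0.] q [ 0.997 -0.074  0.002 -0.004] F [-1.76  0.28  3.73]
```

```bash
python3 -m jog '[[[0,0,0.0015,0,0,0],[0,0,0.0015,0,0,0],[0,0,0,0,0,0]]]'|sed -n '1,4p'; python3 f.py
```

```text
clock: 26.55
eef_pos: [0.5345, -0.0765, 0.0116]
tool_rot: [0.997, -0.074, 0.002, -0.004]
ft_force: [-1.2, 0.3, 6.2]
P [ 0.5345 -0.0765  0.0116] sd [0. 0. 0.] q [ 0.997 -0.074  0.002 -0.004] F [-1.96  0.23  5.48]
```

```bash
python3 -m jog '[[[0,0,0.001,0,0,0],[0,0,0,0,0,0]]]'|sed -n '1,4p'; python3 f.py
```

```text
clock: 27.0
eef_pos: [0.5345, -0.0765, 0.011]
tool_rot: [0.997, -0.074, 0.002, -0.004]
ft_force: [-3.0, -0.0, 6.3]
P [ 0.5345 -0.0765  0.011 ] sd [0. 0. 0.] q [ 0.997 -0.074  0.002 -0.004] F [-2.67  0.06  6.54]
```

```bash
python3 -m jog '[[[0,0,0.001,0,0,0],[0,0,0.001,0,0,0],[0,0,0,0,0,0]]]'|sed -n '1,4p'; python3 f.py
```

```text
clock: 27.58
eef_pos: [0.5345, -0.0765, 0.0111]
tool_rot: [0.997, -0.074, 0.002, -0.004]
ft_force: [-2.8, 0.1, 5.9]Traceback (most recent call last):
  File "f.py", line 4, in <module>
    for i in range(4): bot.camera("side"); o=bot.get_obs(); F.append(o["ft_force"]);P.append(o["eef_pos"])
                       ~~~~~~~~~~^^^^^^^^
ValueError: 200 camera calls are used up
```

Camera calls are used up, so the rest is by touch. The key is at a firm stop at 0.011; one harder push to be sure, then lift off.

```bash
python3 -m jog '[[[0,0,0.002,0,0,0],[0,0,0.003,0,0,0]]]'|sed -n '1,4p'; python3 -m jog '[[[0,0,-0.005,0,0,0],[0,0,-0.01,0,0,0],[0,0,-0.01,0,0,0],[0,0,0,0,0,0],[0,0,0,0,0,0]]]'|sed -n '1,4p'
```

```text
clock: 27.88
eef_pos: [0.5347, -0.0765, 0.0099]
tool_rot: [0.997, -0.074, 0.003, -0.004]
ft_force: [-11.2, 1.6, 29.9]
clock: 28.5
eef_pos: [0.535, -0.0768, 0.0358]
tool_rot: [0.997, -0.074, 0.004, -0.004]
ft_force: [0.6, -1.1, -0.1]
```

The hard stop was reached (30 N peak). A light touch will confirm key 1 now stands at about 0.0215.

```bash
python3 -m jog '[[[0,0,0.007,0,0,0],[0,0,0.004,0,0,0],[0,0,0.0015,0,0,0],[0,0,0,0,0,0]]]'|sed -n '1,4p'; for i in 1 2 3; do python3 -m jog '[[[0,0,0,0,0,0]]]'|sed -n '2p;4p';done
```

```text
clock: 29.0
eef_pos: [0.5342, -0.0766, 0.0209]
tool_rot: [0.997, -0.074, 0.002, -0.004]
ft_force: [0.4, -1.2, 1.4]
eef_pos: [0.5343, -0.0766, 0.0211]
ft_force: [0.8, 0.4, 1.7]
eef_pos: [0.5342, -0.0766, 0.0212]
ft_force: [-0.2, 0.4, 1.6]
eef_pos: [0.5343, -0.0766, 0.0214]
ft_force: [-0.9, 0.2, 0.0]
```

Contact is now at about 0.021, level with the others; before the press the tool was free there. I lift clear and hand in.

```bash
python3 -m jog '[[[0,0,-0.01,0,0,0],[0,0,-0.02,0,0,0],[0,0,-0.03,0,0,0],[0,0,-0.03,0,0,0],[0,0,0,0,0,0],[0,0,0,0,0,0],[0,0,0,0,0,0]]]'; python3 -c "
from workcell import bot
print(bot.job_done())"
```

```text
clock: 30.25
eef_pos: [0.5331, -0.0772, 0.1147]
tool_rot: [0.997, -0.074, 0.002, -0.004]
ft_force: [0.7, 0.4, -0.3]
grip_width: 0.0003
the job is handed in; nothing more can be done
None
```

The latched key was key 1, the leftmost. It now stands up level with the other three, and I handed the job in at about 30 s of the 54 s.

- **Tapping:** With closed fingers I tapped keys 1 to 4, left to right, at about 1 N each. Key 1 made contact at a reported z of 0.017, and keys 2, 3 and 4 at 0.0214, 0.0213 and 0.0212.
- **Pressing:** I pushed key 1 to its hard stop at a reported z of about 0.011, with a wrist force peak of about 30 N, then let go.
- **Check after:** A light re-touch of key 1, about 1.6 N on noisy single readings, met contact at 0.021, where the tool had passed freely before the press. That is slightly above the 1.5 N at which a spring key starts to sink, so it may have moved the cap a fraction of a millimetre. I then lifted clear, and the tool was touching nothing.

**What disagreed:**
- The reported TCP height read about 36–38 mm lower than the fingertips seen in the fixed cameras, so I worked from contact heights relative to each other.
- The wrist camera placed the keys about 9 mm away from where the fixed cameras did. I used the fixed cameras, and contact on all four caps bore them out.

**Not checked:** I used up all 200 camera calls during the press, so there is no final picture. That the keys are level rests on touch alone, and I did not re-touch keys 2 to 4 after the press. I did not check the loose items round the box at the end. I never moved down anywhere but over the keys.

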